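# Hold the mill's collar on the spindle flat

## Robot

A 7-joint arm with a two-finger parallel gripper is mounted at the origin on the work surface. World frame = base frame: x ahead of the robot, y to its left, z up, the work surface at z = 0. Lengths are in m, angles in degrees, forces in N, time in s.
With the tool pointing down it reaches from about 0.425 to 0.875 m from the base axis. Payload 8.4 kg.
Tool frame: the origin (TCP) lies at the very end of the fingers, on their centre line; the grasp point (between the pads) lies behind it (r.grip_depth is the z of the grasp point in the tool frame, in m); z points along the fingers, y is the line along which they close (so a half turn about z gives the same grasp; the last joint's range is limited). The gripper opens to 85 mm and grips with 20 to 120 N. Pads are 22 mm wide; open, the fingers measure 114 mm over their backs; the gripper's body (76 mm by 85 mm) begins 54 mm behind the grasp point. The pads swing forward as they close: fully open they stand 13 mm farther back than shut.
Start: joints at [-81.601, 19.091, 2.286, 83.961, -0.768, 76.965, -3.352], TCP at [0.158, 0.63, 0.231] pointing down, gripper open.
Joint ranges: [-147.57, 147.57], [-21.85, 119.76], [-74.77, 79.35], [14.55, 137.4], [-85.83, 265.84], [4.83, 119.75], [-152.11, 152.11]. Speed limits (degrees/s): [127.2, 127.2, 159.86, 159.86, 180, 180, 180].

## Interface

Orientations are given as a 3x3 rotation matrix whose columns are the frame's x, y, z axes.
In Python, from workcell import r, cams, ticket, finder gives the robot as it stands. The module is installed in compiled form; this text tells all that it offers.
- The arm moves only by the shell command python3 -m pendant 'ROWS' [FORCE]. ROWS is JSON, a list of rows, each a list of 7 numbers: the shift along the tool's x, y, z in mm, then the turn, a rotation vector about the tool's x, y, z in degrees, then the finger opening in mm, from 0 to 85.4. In form: [[x, y, z, ax, ay, az, claw], ...]. A call has 1 to 8 rows; each row shifts and turns the commanded pose from where the row before left it, along the tool's axes as they then stand; what a row does not reach is not made up. A row lasts 1/10 s, in which the tool goes at most 50 mm and 8.59 degrees, less where a joint would pass 70% of its speed; a pose out of reach is approached as far as the arm can. A call is refused whole if a number of a shift passes 50 or a number of a turn 8.59, either way. A call with a gripper value outside its range is refused whole. The fingers move at their own pace and stop on an object; FORCE is the grip in N (left out, the last holds). Time passes only in rows, so rows that do not move let the fingers close. It gives the time, the measured TCP pose, the force, the opening and the grip force at its end, in the units of the state.
- r.sense(): the state, without advancing time (a new reading comes with each control period).
- cams.grab_frame(name): name is "side" or "top" or "wrist"; returns the picture (384x512x3 uint8, red, green, blue); there is no depth.
- cams.camera_params(name): a dict with "K" (3x3 intrinsics, pixels), "rvec" (rotation vector, rad) and "tvec" (3), from world to camera coordinates, as OpenCV has them. Camera axes: x right, y down, z forward; pixel columns grow to the right and rows downward; lengths in m; the calibration is good to about 2 mm. A picture is of the moment at which its call begins: read the wrist's pose just before it. camera_params takes no time and is no camera call; for the wrist camera it gives the pose at the moment of the call.
- ticket.hand_in(): hands the job in; it is judged then, once.
Trained networks look in the newest picture that a camera, given by its name, has taken for a name from the list of things; names that differ only in an ending like _2 or _b are one class to them, and where a whole thing is asked for, a point or a joint stands for the part that bears it (a point fixed in the world has none). Each returns a list of dicts, best first, with "p" (0 to 1); they miss things now and then, are a little off and sometimes report something else, mostly with a low value. They report only what shows in the picture. A call takes as long as a camera call.
- finder.look_for(name, camera): "point" ([column, row] in pixels, amid what is visible of it).
- finder.place_of(name, camera): "point" ([column, row] in pixels: a listed point, or the origin of a listed thing).
The state is a dict: "t": time; "joints": joint angles; "joint_velocities": joint speeds; "joint_efforts": joint torques, N m; "eef_pos": TCP position; "ee_rot": TCP orientation; "ft_force": force on the tool from outside, world axes, zero at the start; "torque": the same for the moment, N m; "width": finger opening in m; "finger_force": force on a finger pad.
Only numpy, scipy, OpenCV 4.12 (cv2) and the standard library are available. Lean on these libraries where they do the work, as an engineer would, in place of code of your own. Each camera call takes 0.05 s, during which the arm holds its last target. There are 200 camera calls.

## Task

I want to tighten the set screw of the coffee mill's brass collar, so get it ready for me: first swing the cam lever fully open to free the collar, then turn the spindle until its flat squarely faces the set screw. Then lift the collar until the set screw is half-way up the flat and finish while still holding it there with the gripper, steady, as nothing else will keep it up. Leave the cups and the other things around the mill where they are.

Things in the scene. Friction and masses are not known exactly. Their poses are not given: they have to be found in the camera images.
- stool: Low woven reed stool, 440 mm square, with the square tin tray (380 mm, rim 18 mm high) lying on it; fixed. Origin: centre of its underside on the table; the tray's inner floor is 54 mm above it. A folded fan is clipped on the tray's +y rim (top about 90 mm above the table).
- mill: Coffee mill fixed on the tray: wooden box 136 mm square with a level steel head plate 130 x 130 mm, its top 100 mm above the origin. Origin: centre of its underside, on the spindle's axis; z up; +x is where the collar's set screw points. Mill positions here are in this frame: the upright spindle at (0, 0), the cam lever's vertical pivot at (-54, 0) mm.
- cam_lever (a joint): Cam lever: level steel bar, 118 to 128 mm above the mill's origin, 12 mm wide, turning on its pivot post. Rad, counter-clockwise from above: 0 = locked, handle to mill -x, nose (38 mm from pivot) over the collar's edge, so that it cannot rise over 2 mm; the handle swings from -x to mill -y; 1.57 = stop, fully open. Stays where left; about 1 N at the knob moves it.
- lever_knob (a point): Grip centre of the upright round black knob at the end of the cam lever's handle: 16 mm across, its axis 66 mm from the pivot, from 118 to 155 mm above the mill's origin; this point is at 140.5 mm.
- spindle (a joint): Upright 22 mm steel spindle, top 155 mm above the mill's origin. One flat is cut 5.5 mm deep (16.5 mm from flat to opposite side, 19 mm wide) from 120 mm to the top. Rad, counter-clockwise from above: 0 = flat faces the set screw (mill +x), 1.57 = mill +y. Turns with slight friction (0.04 N m), stays where left; flat pads closed on the flat line it up with themselves.
- spindle_flat (a point): Centre of the flat's face, 5.5 mm off the spindle's axis, 137.5 mm above the mill's origin. Its x axis points straight out of the flat.
- collar (a joint): Brass collar around the spindle, 48 mm across, 16 mm tall, 0.15 to 0.26 kg. Height of its slide in m: 0 = resting on the head plate (centre 108 mm above the mill's origin), 0.0295 = set screw half-way up the flat, 0.045 = stop. It cannot turn (dowels beneath) and drops by its weight when let go.
- collar_center (a point): Centre of the collar, half-way up, on the spindle's axis.
- set_screw (a point): Outer end of the set screw, a small steel stub that sticks 6.5 mm out of the collar at half height on the mill's +x side.
- cup1: Bystander: one of three like small glazed cups, 62 mm across the rim, 48 mm tall. Origin: centre of its underside.
- cup2: Bystander: one of three like small glazed cups, 62 mm across the rim, 48 mm tall. Origin: centre of its underside.
- cup3: Bystander: one of three like small glazed cups, 62 mm across the rim, 48 mm tall. Origin: centre of its underside.
- canister: Bystander: red plastic canister with twist cap, 70 mm across, 113 mm tall. Origin: centre of its underside.
- roasting_plate: Bystander: round aluminium roasting plate, 210 mm across, 22 mm tall. Origin: centre of its underside.
- crank: Bystander: the mill's crank, a flat steel arm 165 mm long with a wooden knob, lying loose. Origin: centre of its underside.
- jar: Bystander: glass jar with metal lid, 80 mm across, 110 mm tall. Origin: centre of its underside.

How it is judged:
By the outcome, as a careful person would: the job done as asked, in the order asked, and still so for the second after the job is handed in, while the arm keeps its last pose, push and grip.
It also fails if it takes over 51 s, if anything falls off the work surface, if the arm or the gripper's body presses on something with over 40 N, if the wrist force passes 120 N, or if a joint passes its speed limit or range.

## Working session

There is one attempt and no reset: what is moved stays moved. The work goes in short steps, Python scripts to look and compute and a shell command to move; the robot and the scene stay as the last step left them, time stands still between calls to the robot, and variables do not carry over. Pictures are saved under pics/ and viewed, at most 10 in all, crops included, and the job is handed in when it is done.

```bash
mkdir -p pics
cat > h.py <<'E'
import numpy as np, cv2
from workcell import r, cams, ticket, finder
def cam(name):
    p=cams.camera_params(name); R=cv2.Rodrigues(np.array(p["rvec"],float))[0]; return np.array(p["K"],float),R,np.array(p["tvec"],float).ravel()
def proj(name,X):
    K,R,t=cam(name); q=(R@np.atleast_2d(X).T).T+t; q=q@K.T; return q[:,:2]/q[:,2:]
def ray(name,uv):
    K,R,t=cam(name); d=R.T@np.linalg.solve(K,[uv[0],uv[1],1.]); return -R.T@t,d/np.linalg.norm(d)
def atz(name,uv,z):
    c,d=ray(name,uv); return c+d*(z-c[2])/d[2]
def tri(obs):
    A=np.zeros((3,3));b=np.zeros(3)
    for n,uv in obs:
        c,d=ray(n,uv);M=np.eye(3)-np.outer(d,d);A+=M;b+=M@c
    return np.linalg.solve(A,b)
def save(name,fn):
    im=cams.grab_frame(name); cv2.imwrite("pics/"+fn,im[:,:,::-1]); return im
E
python3 - <<'E'
from h import *
a=save("side","side0.png");b=save("top","top0.png");cv2.imwrite("pics/both0.png",np.vstack([np.hstack([a,b])])[:,:,::-1]) 
import cv2
im=cv2.resize(np.hstack([a,b]),(800,300)); 
for n in ["lever_knob","spindle_flat","collar_center","set_screw","mill","stool","cam_lever","spindle"]:
    for c in ["side","top"]:
        print(n,c,[(np.round(o["point"],1).tolist(),round(o["p"],2)) for o in finder.place_of(n,c)[:2]] if n not in("cam_lever","spindle") else [(np.round(o["point"],1).tolist(),round(o["p"],2)) for o in finder.look_for(n,c)[:2]])
for c in ["side","top"]:
    K,R,t=cam(c); print(c,-R.T@t,R[2],K[0,0])
s=r.sense(); print(s["t"],s["eef_pos"],s["ee_rot"],s["width"],s["ft_force"],r.grip_depth)
E
```

```text
lever_knob side [([221.7, 228.0], 0.2)]
lever_knob top [([245.7, 229.5], 0.54)]
spindle_flat side [([261.5, 169.5], 0.62)]
spindle_flat top [([237.4, 184.5], 0.37)]
collar_center side [([263.6, 176.6], 0.48)]
collar_center top [([239.5, 187.9], 0.57)]
set_screw side [([271.1, 171.0], 0.62)]
set_screw top [([240.8, 177.8], 0.56)]
mill side [([261.5, 193.7], 0.65)]
mill top [([240.1, 191.4], 0.64)]
stool side [([255.9, 207.9], 0.77)]
stool top [([251.2, 202.8], 0.75)]
cam_lever side [([240.2, 174.5], 0.55)]
cam_lever top [([239.9, 213.4], 0.54)]
spindle side [([257.5, 171.5], 0.44)]
spindle top [([241.3, 187.9], 0.42)]
side [ 0.42978272 -0.98031764  1.08752978] [ 0.11995016  0.6992675  -0.70472472] 361.78860103079813
top [ 0.47675243 -0.02863938  1.31554122] [ 0.11494811 -0.00802386 -0.99333909] 373.1834958187227
0.9 [0.15815643 0.63045934 0.23134244] [[-9.69941348e-01  2.43338820e-01 -2.41553437e-05]
 [ 2.43338819e-01  9.69941347e-01  4.45932553e-05]
 [ 3.42805367e-05  3.73749094e-05 -9.99999999e-01]] 0.08493517536780945 [-0.02440423  0.2145099   0.68167594] -0.0187
```

View pics/top0.png

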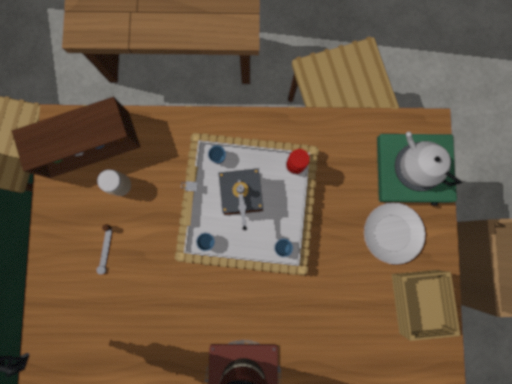

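View pics/side0.png

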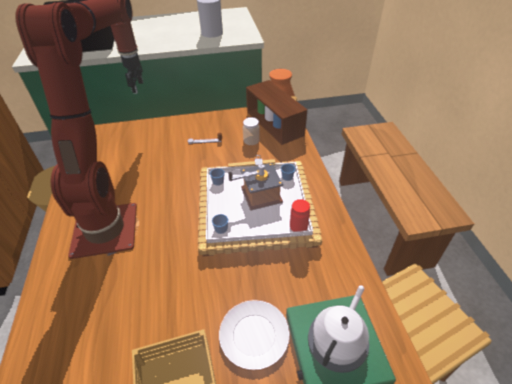

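The top view shows the mill near (240,190). Its lever handle points down-image, towards the robot, with the knob near (245,229). The tray has cups at (217,154), (205,242) and (284,247), and the canister at (298,161). The side view agrees. Next I'll turn these pixels into positions.

Run:
```python
from h import *
Z=dict(lever_knob=.1945,spindle_flat=.1915,collar_center=.162,set_screw=.162,mill=.054)
for n,z in Z.items():
    o={}
    for c in ["side","top"]:
        q=finder.place_of(n,c)
        if q: o[c]=q[0]["point"]; print(n,c,np.round(atz(c,o[c],z),4),round(q[0]["p"],2))
    if len(o)==2: print("  tri",np.round(tri(list(o.items())),4))
for n in ["cup1","canister"]:
    for q in finder.place_of(n,"top"): print(n,np.round(atz("top",q["point"],.054),3),round(q["p"],2))
im=cv2.imread("pics/top0.png")[140:260,180:320]; a=cv2.resize(im,None,fx=5,fy=5,interpolation=cv2.INTER_CUBIC)[:600,:700]
cv2.imwrite("pics/topc.png",a)
```

```text
lever_knob side [ 0.4441 -0.2428  0.1945] 0.2
lever_knob top [ 0.497  -0.0074  0.1945] 0.54
  tri [ 0.4755 -0.002  -0.0966]
spindle_flat side [0.6229 0.0078 0.1915] 0.62
spindle_flat top [0.633  0.0193 0.1915] 0.37
  tri [0.6299 0.0201 0.1807]
collar_center side [ 6.292e-01 -6.000e-04  1.620e-01] 0.48
collar_center top [0.6265 0.0139 0.162 ] 0.57
  tri [0.6302 0.0143 0.1479]
set_screw side [0.6635 0.0245 0.162 ] 0.62
set_screw top [0.6583 0.0102 0.162 ] 0.56
  tri [0.6581 0.0096 0.1756]
mill side [0.624  0.0168 0.054 ] 0.65
mill top [0.6285 0.0157 0.054 ] 0.64
  tri [0.6261 0.0158 0.0551]
cup1 [0.755 0.094 0.054] 0.85
cup1 [ 0.446 -0.118  0.054] 0.71
cup1 [0.461 0.128 0.054] 0.58
canister [ 0.712 -0.172  0.054] 0.97
```

View pics/topc.png

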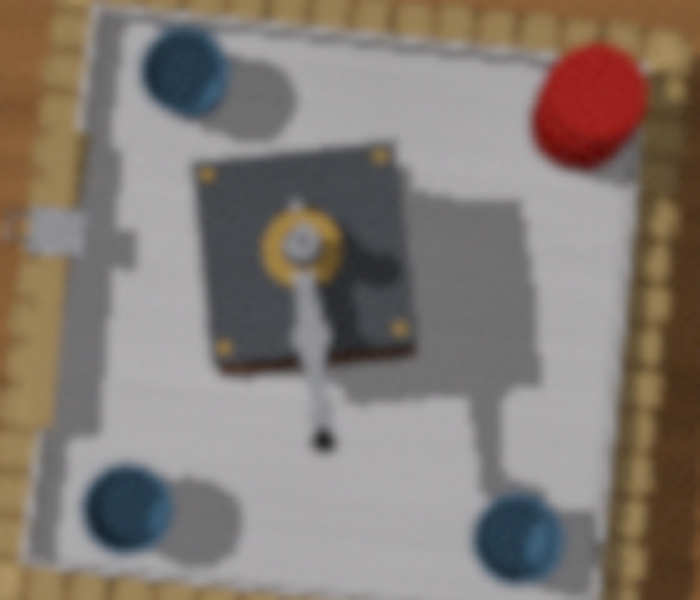

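```bash
python3 - <<'E'
from h import *
px=lambda u,v:(180+(u-2)/5,140+(v-2)/5)
C=[atz("top",px(*p),.154)[:2] for p in [(195,163),(393,143),(415,350),(215,365)]]
C=np.array(C);print(C.round(4),C.mean(0))
print("sides",np.linalg.norm(np.roll(C,-1,0)-C,axis=1)); 
for a,b in [(3,0),(2,1),(1,0),(2,3)]:
    d=C[b]-C[a]; print(np.degrees(np.arctan2(d[1],d[0])))
print("knob top",atz("top",px(322,440),.209),"spindle top",atz("top",px(302,243),.209))
s=r.sense();R=s["ee_rot"];K,Rc,t=cam("wrist");c=-Rc.T@t
print("cam in tool",R.T@(c-s["eef_pos"]),"axes",(R.T@Rc.T).round(3),K[0,0])
E
python3 -m pendant '[[0,0,-50,0,0,0,40],[0,0,-50,0,0,0,40],[-40,-30,-20,0,0,0,40],[-35,-35,0,0,0,0,40],[-35,-35,0,0,0,0,40]]'
```

```text
[[ 0.6768  0.0806]
 [ 0.6907 -0.0441]
 [ 0.5599 -0.0587]
 [ 0.5495  0.0658]] [0.61925107 0.01092577]
sides [0.12547618 0.13164838 0.12488687 0.1281352 ]
6.65810405385342
6.372424086499768
96.37062575977478
94.75789004844597
knob top [ 0.5022903 -0.0026088  0.209    ] spindle top [0.61947425 0.01065297 0.209     ]
cam in tool [ 0.07386866  0.00055595 -0.1416727 ] axes [[ 0.    -0.957 -0.291]
 [ 1.     0.    -0.   ]
 [ 0.001 -0.291  0.957]] 302.9427116714914
t: 2.0
eef_pos: [0.2392, 0.5083, 0.3506]
ee_rot: [[-0.97, 0.243, 0.001], [0.243, 0.97, 0.001], [-0.0, 0.002, -1.0]]
ft_force: [0.3, -0.0, 0.5]
width: 0.0398
finger_force: 0.0
```

```bash
cat >> h.py <<'E'
from scipy.spatial.transform import Rotation as Ro
M0=np.array([.6195,.0108,.054]); YAW=6.3
def Rt(a):  # tool down, tool x at world angle a deg
    c,s=np.cos(np.radians(a)),np.sin(np.radians(a)); return np.array([[c,s,0],[s,-c,0],[0,0,-1.]])
def m2w(p,M=None,yaw=None):
    M=M0 if M is None else M; yaw=YAW if yaw is None else yaw
    return M+Ro.from_euler('z',yaw,degrees=True).apply(p)
def plan(p0,a0,wps):
    """wps: list of (pos,angle) per row; prints rows (down-pointing)"""
    p=np.array(p0);a=a0
    for q,b in wps:
        d=Rt(a).T@(np.array(q)-p)*1000; print([*d.round(1).tolist(),0,0,round(a-b,2)]); p,a=np.array(q),b
def ang(R): return np.degrees(np.arctan2(R[1,0],R[0,0]))
def line(p0,a0,p1,a1,n): return [(np.array(p0)+(np.array(p1)-p0)*k/n,a0+(a1-a0)*k/n) for k in range(1,n+1)]
E
python3 - <<'E'
from h import *
s=r.sense();a=ang(s["ee_rot"]);p=s["eef_pos"];print(p,a,s["joints"])
plan(p,a,line(p,a,[.52,0,.34],6.3,20))
E
```

```text
[0.239231   0.50831802 0.35059476] 165.93370359980923 [-74.62985427   6.56085898   5.89759951  85.47439425  -0.66896591
  87.91017345   7.18645955]
[-19.8, -21.2, 0.5, 0, 0, np.float64(7.98)]
[-22.6, -18.3, 0.5, 0, 0, np.float64(7.98)]
[-24.9, -15.0, 0.5, 0, 0, np.float64(7.98)]
[-26.7, -11.4, 0.5, 0, 0, np.float64(7.98)]
[-28.0, -7.6, 0.5, 0, 0, np.float64(7.98)]
[-28.8, -3.6, 0.5, 0, 0, np.float64(7.98)]
[-29.0, 0.4, 0.5, 0, 0, np.float64(7.98)]
[-28.7, 4.5, 0.5, 0, 0, np.float64(7.98)]
[-27.8, 8.4, 0.5, 0, 0, np.float64(7.98)]
[-26.4, 12.2, 0.5, 0, 0, np.float64(7.98)]
[-24.4, 15.7, 0.5, 0, 0, np.float64(7.98)]
[-22.0, 19.0, 0.5, 0, 0, np.float64(7.98)]
[-19.1, 21.8, 0.5, 0, 0, np.float64(7.98)]
[-15.9, 24.3, 0.5, 0, 0, np.float64(7.98)]
[-12.4, 26.3, 0.5, 0, 0, np.float64(7.98)]
[-8.6, 27.7, 0.5, 0, 0, np.float64(7.98)]
[-4.7, 28.7, 0.5, 0, 0, np.float64(7.98)]
[-0.7, 29.0, 0.5, 0, 0, np.float64(7.98)]
[3.4, 28.8, 0.5, 0, 0, np.float64(7.98)]
[7.3, 28.1, 0.5, 0, 0, np.float64(7.98)]
```

```bash
python3 -m pendant '[[-20,-21,0,0,0,8,40],[-22.5,-18,0,0,0,8,40],[-25,-15,0,0,0,8,40],[-27,-11.5,0,0,0,8,40],[-28,-7.5,0,0,0,8,40],[-29,-3.5,0,0,0,8,40],[-29,0.5,0,0,0,8,40],[-29,4.5,0,0,0,8,40]]' && python3 -m pendant '[[-28,8.5,0,0,0,8,40],[-26.5,12,0,0,0,8,40],[-24.5,15.5,0,0,0,8,40],[-22,19,0,0,0,8,40],[-19,22,0,0,0,8,40],[-16,24,0,0,0,8,40],[-12.5,26,0,0,0,8,40],[-8.5,28,0,0,0,8,40]]' && python3 -m pendant '[[-4.5,28.5,2,0,0,8,40],[-0.5,29,3,0,0,8,40],[3.5,29,3,0,0,8,40],[7.5,28,2,0,0,8,40],[0,0,0,0,0,0,40]]'
python3 - <<'E'
from h import *
s=r.sense();print(s["joints"],ang(s["ee_rot"]))
im=save("wrist","w1.png")
for n,z in dict(lever_knob=.1945,spindle_flat=.1915,collar_center=.162,set_screw=.162,mill=.054).items():
    for q in finder.place_of(n,"wrist")[:2]: print(n,np.round(q["point"],1),np.round(atz("wrist",q["point"],z),4),round(q["p"],2))
E
```

```text
t: 2.8
eef_pos: [0.3517, 0.3047, 0.3501]
ee_rot: [[-0.201, 0.98, 0.0], [0.98, 0.201, 0.0], [0.0, 0.0, -1.0]]
ft_force: [-0.1, 0.4, 0.3]
width: 0.0399
finger_force: 0.0
t: 3.6
eef_pos: [0.4628, 0.1006, 0.3501]
ee_rot: [[0.792, 0.61, 0.0], [0.61, -0.792, 0.001], [0.001, -0.0, -1.0]]
ft_force: [0.3, 0.1, -0.0]
width: 0.0401
finger_force: 0.0
t: 4.1
eef_pos: [0.5193, -0.0041, 0.3398]
ee_rot: [[0.996, 0.093, 0.0], [0.093, -0.996, -0.002], [0.0, 0.002, -1.0]]
ft_force: [-0.4, -0.3, 1.0]
width: 0.0398
finger_force: 0.0
[-40.29924296   0.38389609  36.44976054  93.26376662  -0.13892806
  86.41146174 -88.50691318] 5.334550077131205
lever_knob [255.  190.4] [ 5.068e-01 -4.000e-04  1.945e-01] 0.8
spindle_flat [243.4  61.9] [0.6229 0.023  0.1915] 0.71
collar_center [250.7  66.6] [0.6224 0.0175 0.162 ] 0.94
set_screw [252.4 191. ] [0.4959 0.0029 0.162 ] 0.66
set_screw [250.1  36.7] [0.6487 0.021  0.162 ] 0.58
mill [250.6  76.3] [0.6207 0.0194 0.054 ] 0.74
```

View pics/w1.png

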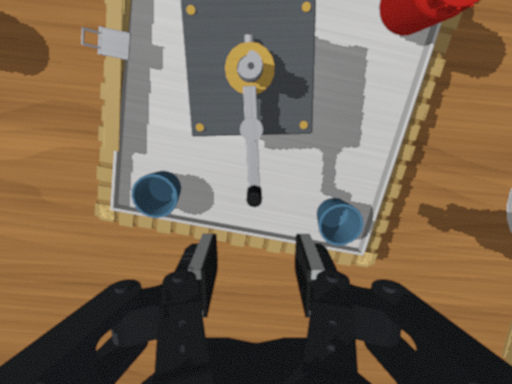

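The wrist view shows the collar at (250,67), the spindle top at (250,66), the screw stub at (249,38), the knob at (254,195), and the plate's corner screws at (190,9), (306,6), (303,125) and (199,127). I'll use the screws to pin down the mill's pose and check the flat in a zoomed crop.

Run:
```python
from h import *
px=lambda u,v:(180+(u-2)/5,140+(v-2)/5)
for c,P in [("wrist",[(190,9),(306,6),(303.5,125),(199.5,127)]),("top",[px(*p) for p in [(207,175),(380,156),(400,328),(223,348)]])]:
    C=np.array([atz(c,p,.1545)[:2] for p in P]); print(c,C.round(4).tolist(),C.mean(0).round(4))
    print([round(float(np.degrees(np.arctan2(*(C[b]-C[a])[::-1]))),2) for a,b in [(3,0),(2,1),(1,0),(2,3)]],np.linalg.norm(np.roll(C,-1,0)-C,axis=1).round(4))
print("sp top",atz("wrist",(250.5,66),.209),"collar top c",atz("wrist",(250,68),.170),"pivot",atz("wrist",(251,128),.185),"screw",atz("wrist",(249,37),.162))
im=cv2.imread("pics/w1.png")[20:215,200:310]
cv2.imwrite("pics/w1c.png",cv2.resize(im[:110],None,fx=5,fy=5,interpolation=cv2.INTER_CUBIC))
```

```text
wrist [[0.6678, 0.0806], [0.682, -0.0291], [0.572, -0.0435], [0.5582, 0.0658]] [0.62   0.0185]
[7.67, 7.48, 97.38, 97.16] [0.1106 0.111  0.1102 0.1105]
top [[0.6691, 0.0729], [0.6823, -0.0359], [0.5735, -0.0492], [0.5601, 0.061]] [0.6213 0.0122]
[6.26, 6.98, 96.87, 96.93] [0.1096 0.1095 0.111  0.1096]
sp top [0.61850557 0.01666146 0.209     ] collar top c [0.62039737 0.0179897  0.17      ] pivot [0.56574487 0.01123268 0.185     ] screw [0.64839106 0.02192073 0.162     ]
```

View pics/w1c.png

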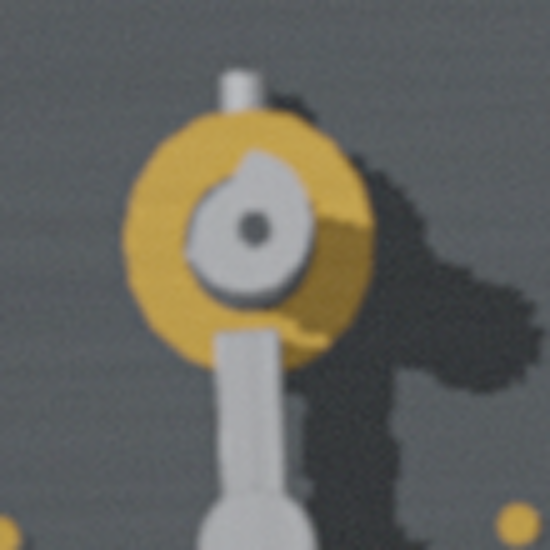

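The crop shows the set screw at 12 o'clock and the flat facing upper-left, with its chord running from (253,150) to (188,250). That puts the flat at about +55° in mill terms. Now to above the knob.

```bash
sed -i 's/^M0=.*/M0=np.array([.620,.0178,.054]); YAW=7.3/' h.py
python3 -m pendant '[[-8,-3,50,0,0,-1,40],[-8,-3,48,0,0,-1,40],[0,0,0,0,0,0,40]]'
python3 - <<'E'
from h import *
s=r.sense();print(s["eef_pos"],ang(s["ee_rot"]))
im=save("wrist","w2.png")
for n,z in dict(lever_knob=.1945,spindle_flat=.1915,collar_center=.162,mill=.054).items():
    for q in finder.place_of(n,"wrist")[:2]: print(n,np.round(q["point"],1),np.round(atz("wrist",q["point"],z),4),round(q["p"],2))
print(m2w([-.12,0,.1405]),proj("wrist",m2w([[-.12,0,.155],[-.12,0,.118],[0,0,.155]])))
E
```

```text
t: 4.7
eef_pos: [0.497, 0.005, 0.2368]
ee_rot: [[0.99, 0.14, -0.011], [0.14, -0.99, -0.002], [-0.011, -0.0, -1.0]]
ft_force: [-0.7, -0.2, 0.9]
width: 0.0394
finger_force: 0.0
[0.49696179 0.00500097 0.23677003] 8.072970664128418
lever_knob [270.8 207.8] [ 0.5087 -0.0042  0.1945] 0.67
collar_center [276.9  15.6] [0.633  0.0087 0.162 ] 0.82
mill [265.6  43.2] [0.6337 0.0128 0.054 ] 0.73
mill [147.3 186.8] [0.467  0.1249 0.054 ] 0.16
[0.50097267 0.00255225 0.1945    ] [[258.52562913 227.52265472]
 [258.093579   207.89839754]
 [261.61355093  16.3781643 ]]
```

View pics/w2.png

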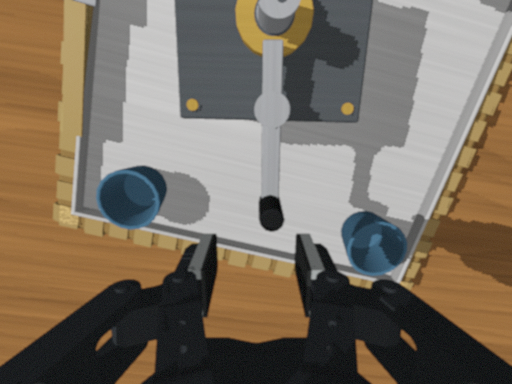

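The knob's top is at (271,220), about 12 px right of the prediction, and the arm was still settling when I took the picture. I'll settle and measure again.

```bash
python3 -m pendant '[[0,0,0,0,0,0,40],[0,0,0,0,0,0,40]]'
python3 - <<'E'
from h import *
P0=cams.camera_params("wrist"); s=r.sense();print(s["eef_pos"],ang(s["ee_rot"]),s["ee_rot"][:,2])
im=save("wrist","w3.png"); g=im.astype(int)
P1=cams.camera_params("wrist"); print(np.array(P0["tvec"]).ravel()-np.array(P1["tvec"]).ravel())
print(proj("wrist",[s["eef_pos"],s["eef_pos"]+[0,0,-.05]]))
# knob: dark pixels in window
m=(g[180:240,245:300].max(2)<45); ys,xs=np.nonzero(m); print("dark",xs.min()+245,xs.max()+245,ys.min()+180,ys.max()+180,len(xs))
o=(g[...,0]>150)&(g[...,1]>110)&(g[...,2]<90); n,l,st,ce=cv2.connectedComponentsWithStats(o.astype(np.uint8)[:140,170:390])
S=[c+[170,0] for c,a in zip(ce,st) if 40<a[4]<300]; print("screws",[ (c.round(1).tolist(),atz("wrist",c,.1545).round(4).tolist()) for c in S])
for n,z in dict(lever_knob=.1945,collar_center=.162).items():
    for q in finder.place_of(n,"wrist")[:1]: print(n,np.round(q["point"],1),np.round(atz("wrist",q["point"],z),4),round(q["p"],2))
print("knob top",atz("wrist",(xs.mean()+245,ys.max()+180-8),.209))
E
```

```text
t: 5.15
eef_pos: [0.503, 0.0043, 0.2439]
ee_rot: [[0.99, 0.138, 0.002], [0.138, -0.99, 0.0], [0.002, -0.0, -1.0]]
ft_force: [-0.7, -0.1, 0.1]
width: 0.0397
finger_force: 0.0
[0.50299594 0.00429922 0.24393288] 7.906843497435462 [ 2.08269883e-03  4.14155854e-04 -9.99997745e-01]
[-1.74718481e-06  3.94849312e-04  1.87097224e-04]
[[256.37968379 249.54577878]
 [256.21951329 214.51173125]]
dark 258 299 202 239 580
screws [([299.8, 13.9], [0.6355, -0.007, 0.1545]), ([192.2, 114.1], [0.5599, 0.06, 0.1545]), ([340.8, 117.2], [0.5729, -0.0493, 0.1545])]
lever_knob [268.4 213.5] [ 0.5049 -0.0037  0.1945] 0.81
knob top [ 0.49859442 -0.00396056  0.209     ]
```

```bash
sed -i 's/^M0=.*/M0=np.array([.621,.0119,.054]); YAW=6.8/' h.py
python3 -m pendant '[[-1.5,7,10,0,0,1,40],[0,0,25,0,0,0,40],[0,0,24,0,0,0,40],[0,0,0,0,0,0,40],[0,0,0,0,0,0,12],[0,0,0,0,0,0,12],[0,0,0,0,0,0,12],[0,0,0,0,0,0,12]]' 20
python3 - <<'E'
from h import *
s=r.sense();print(s["eef_pos"],ang(s["ee_rot"]),s["width"],s["finger_force"],s["ft_force"])
R=Ro.from_euler('z',YAW,degrees=True)
p0=s["eef_pos"].copy(); print("expected knob",m2w([-.12,0,.130]))
piv=m2w([-.054,0,0]); v=p0-piv; rad=np.hypot(*v[:2]); a0=np.degrees(np.arctan2(v[1],v[0])); print("rad",rad,"lever",a0-180-YAW)
n=15; a1=180+YAW+91.5; a0=a0%360
w=[]; t0=ang(s["ee_rot"])
for k in range(1,n+1):
    t=np.radians(a0+(a1-a0)*k/n); w.append((np.array([*(piv[:2]+.066*np.array([np.cos(t),np.sin(t)])),p0[2]]),t0+84*k/n))
plan(p0,t0,w)
E
```

```text
t: 6.1
eef_pos: [0.502, -0.0032, 0.1845]
ee_rot: [[0.993, 0.12, 0.001], [0.12, -0.993, 0.0], [0.001, 0.0, -1.0]]
ft_force: [-1.2, -1.4, 2.8]
width: 0.0154
finger_force: 22.0
[ 0.50197527 -0.00315957  0.18447285] 6.89762589067025 0.015421584408437734 21.964879631996155 [-1.2090335  -1.36076847  2.75960598]
expected knob [ 0.50184414 -0.00230848  0.184     ]
rad 0.06597618150983549 lever -359.252576096741
[0.4, 7.0, 0.0, 0, 0, np.float64(-5.6)]
[0.5, 6.9, 0.0, 0, 0, np.float64(-5.6)]
[0.6, 6.9, 0.0, 0, 0, np.float64(-5.6)]
[0.6, 6.9, 0.0, 0, 0, np.float64(-5.6)]
[0.7, 6.9, 0.0, 0, 0, np.float64(-5.6)]
[0.7, 6.9, 0.0, 0, 0, np.float64(-5.6)]
[0.8, 6.9, 0.0, 0, 0, np.float64(-5.6)]
[0.8, 6.9, 0.0, 0, 0, np.float64(-5.6)]
[0.9, 6.9, 0.0, 0, 0, np.float64(-5.6)]
[0.9, 6.9, 0.0, 0, 0, np.float64(-5.6)]
[1.0, 6.9, 0.0, 0, 0, np.float64(-5.6)]
[1.0, 6.9, 0.0, 0, 0, np.float64(-5.6)]
[1.1, 6.9, 0.0, 0, 0, np.float64(-5.6)]
[1.2, 6.9, 0.0, 0, 0, np.float64(-5.6)]
[1.2, 6.9, 0.0, 0, 0, np.float64(-5.6)]
```

```bash
python3 -m pendant '[[0.4,7,0,0,0,-5.6,12],[0.5,6.9,0,0,0,-5.6,12],[0.6,6.9,0,0,0,-5.6,12],[0.6,6.9,0,0,0,-5.6,12],[0.7,6.9,0,0,0,-5.6,12],[0.7,6.9,0,0,0,-5.6,12],[0.8,6.9,0,0,0,-5.6,12],[0.8,6.9,0,0,0,-5.6,12]]' && python3 -m pendant '[[0.9,6.9,0,0,0,-5.6,12],[0.9,6.9,0,0,0,-5.6,12],[1,6.9,0,0,0,-5.6,12],[1,6.9,0,0,0,-5.6,12],[1.1,6.9,0,0,0,-5.6,12],[1.2,6.9,0,0,0,-5.6,12],[1.2,6.9,0,0,0,-5.6,12],[0,0,0,0,0,0,12]]'
python3 - <<'E'
from h import *
s=r.sense();p=s["eef_pos"];print(p,ang(s["ee_rot"]),s["width"],s["ft_force"],s["joints"])
v=p-m2w([-.054,0,0]);print(np.hypot(*v[:2]),np.degrees(np.arctan2(v[1],v[0]))%360-180-YAW)
E
```

```text
t: 6.9
eef_pos: [0.5298, -0.0489, 0.1844]
ee_rot: [[0.616, 0.788, -0.0], [0.788, -0.616, 0.001], [0.0, -0.001, -1.0]]
ft_force: [-5.0, -0.8, 6.2]
width: 0.0152
finger_force: 22.3
t: 7.7
eef_pos: [0.5754, -0.0603, 0.1842]
ee_rot: [[-0.019, 1.0, -0.003], [1.0, 0.019, -0.0], [-0.0, -0.003, -1.0]]
ft_force: [-11.8, -2.7, 7.6]
width: 0.0151
finger_force: 22.7
[ 0.57538213 -0.06031567  0.1842438 ] 91.06775956571518 0.015079584866480138 [-11.80489938  -2.69086491   7.6333302 ] [-26.65126132  13.78163547  33.13937873  99.03108094  -7.93285289
  69.72860661   9.58248477]
0.06630650391018103 90.13169323238198
```

Lever angle is 90°, pressed against its stop. Now I'll release, rise, go above the spindle and turn the pads towards the flat.

```bash
python3 -m pendant '[[0,0,0,0,0,0,36],[0,0,0,0,0,0,36],[0,0,0,0,0,0,36],[0,0,0,0,0,0,36],[0,0,-28,0,0,0,36],[0,0,-30,0,0,0,36],[0,0,0,0,0,0,36]]'
python3 - <<'E'
from h import *
s=r.sense();p=s["eef_pos"];a=ang(s["ee_rot"]);print(p,a,s["width"],s["ft_force"])
plan(p,a,line(p,a,[*m2w([0,0,0])[:2],.245],152,8))
E
```

```text
t: 8.4
eef_pos: [0.5785, -0.0597, 0.2456]
ee_rot: [[-0.016, 1.0, 0.006], [1.0, 0.016, 0.0], [0.0, 0.006, -1.0]]
ft_force: [0.8, 0.1, -0.4]
width: 0.0362
finger_force: 0.0
[ 0.57845148 -0.0596622   0.24563727] 90.90996912405001 0.0361740075665642 [ 0.76842843  0.07986198 -0.43369375]
[8.9, 5.5, 0.1, 0, 0, np.float64(-7.64)]
[8.1, 6.6, 0.1, 0, 0, np.float64(-7.64)]
[7.1, 7.6, 0.1, 0, 0, np.float64(-7.64)]
[6.0, 8.5, 0.1, 0, 0, np.float64(-7.64)]
[4.9, 9.2, 0.1, 0, 0, np.float64(-7.64)]
[3.6, 9.8, 0.1, 0, 0, np.float64(-7.64)]
[2.3, 10.2, 0.1, 0, 0, np.float64(-7.64)]
[0.9, 10.4, 0.1, 0, 0, np.float64(-7.64)]
```

```bash
python3 -m pendant '[[9,5.5,0,0,0,-7.6,36],[8,6.5,0,0,0,-7.6,36],[7,7.5,0,0,0,-7.6,36],[6,8.5,0,0,0,-7.6,36],[5,9,0,0,0,-7.6,36],[3.5,10,0,0,0,-7.6,36],[2.5,10,0,0,0,-7.6,36],[1,10.5,0,0,0,-7.6,36]]' && python3 -m pendant '[[0,0,0,0,0,0,36],[0,0,0,0,0,0,36],[0,0,0,0,0,0,36]]'
python3 - <<'E'
from h import *
s=r.sense();print(s["joints"],ang(s["ee_rot"]))
im=save("wrist","w4.png"); 
for n,z in dict(spindle_flat=.1915,collar_center=.162,lever_knob=.1945).items():
    for q in finder.place_of(n,"wrist")[:2]: print(n,np.round(q["point"],1),np.round(atz("wrist",q["point"],z),4),round(q["p"],2))
t=np.radians(np.arange(0,360,45)+YAW); 
q=proj("wrist",m2w([0,0,.155]));print("top c",q,"knob", proj("wrist",m2w([-.054,-.066,.155])))
c=q[0].round().astype(int); 
cr=im[max(c[1]-80,0):c[1]+80,c[0]-110:c[0]+110]; cv2.imwrite("pics/w4c.png",cv2.resize(cr,None,fx=3.6,fy=3.6,interpolation=cv2.INTER_CUBIC)[:,:,::-1]); print(c,cr.shape)
E
```

```text
t: 9.2
eef_pos: [0.6188, 0.0129, 0.241]
ee_rot: [[-0.883, 0.469, -0.001], [0.469, 0.883, -0.0], [0.001, -0.0, -1.0]]
ft_force: [1.4, -0.1, -0.1]
width: 0.0364
finger_force: 0.0
t: 9.5
eef_pos: [0.6185, 0.0115, 0.2414]
ee_rot: [[-0.879, 0.477, -0.0], [0.477, 0.879, -0.0], [0.0, -0.0, -1.0]]
ft_force: [-0.6, 1.2, -0.0]
width: 0.036
finger_force: 0.0
[-24.67077684  15.72406411  24.07191951  88.76182894  -6.49417752
  76.91919496  61.56536121] 151.49014705738392
spindle_flat [268.1 215.6] [0.624  0.0189 0.1915] 0.56
collar_center [256.1 201.2] [0.6199 0.012  0.162 ] 0.98
collar_center [57.9 80.7] [ 0.4782 -0.0663  0.162 ] 0.46
lever_knob [128.9 206.6] [ 0.5736 -0.0585  0.1945] 0.62
top c [[256.59413195 226.94788987]] knob [[118.97037614 217.75499761]]
[257 227] (160, 220, 3)
```

View pics/w4c.png

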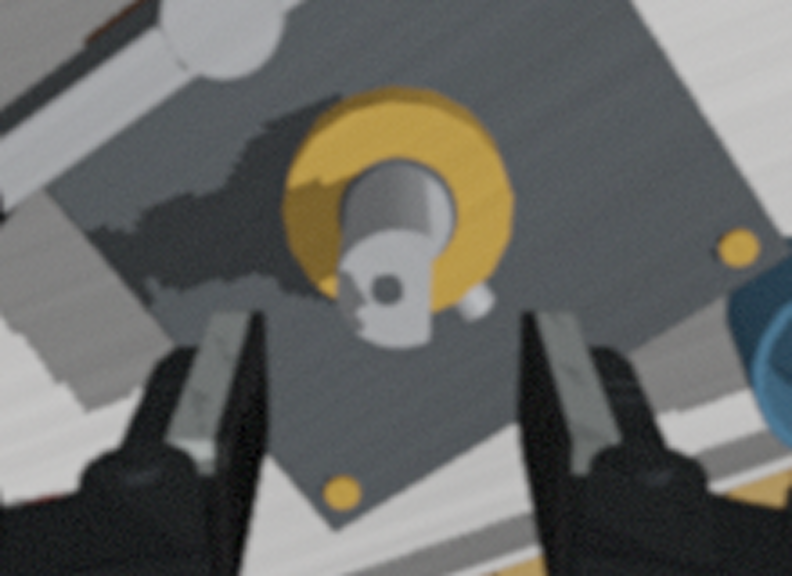

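The crop shows the flat facing exactly right (tool +y), with its chord vertical at column 432. The spindle's axis hole is at (387,290) and the fingers are evenly spread on both sides. Descending and closing.

```bash
python3 -m pendant '[[-2,-3,20,0,0,0,36],[0,0,22,0,0,0,36],[0,0,21,0,0,0,36],[0,0,0,0,0,0,36],[0,0,0,0,0,0,10],[0,0,0,0,0,0,10],[0,0,0,0,0,0,10],[0,0,0,0,0,0,10]]' 25
python3 - <<'E'
from h import *
s=r.sense();p=s["eef_pos"];a=ang(s["ee_rot"]);print(p,a,s["width"],s["finger_force"],s["ft_force"],s["torque"])
d=Rt(a).T@(m2w([0,0,0])-p)*1e3; print("M0 axis in tool",d[:2])
E
```

```text
t: 10.5
eef_pos: [0.6197, 0.009, 0.1797]
ee_rot: [[-0.881, 0.474, 0.002], [0.474, 0.881, 0.0], [-0.001, 0.001, -1.0]]
ft_force: [0.0, 0.7, 2.3]
width: 0.0157
finger_force: 28.2
[0.61970723 0.00895864 0.1797354 ] 151.72567057922032 0.015652490916660856 28.217464378103614 [0.04249615 0.6822175  2.28908353] [ 0.14000383  0.04493867 -0.07443775]
M0 axis in tool [0.25477244 3.2028077 ]
```

```bash
python3 -m pendant '[[0.4,0,0,0,0,7.85,10],[0.4,0,0,0,0,7.85,10],[0.4,0,0,0,0,7.85,10],[0.4,0,0,0,0,7.85,10],[0.4,0,0,0,0,7.85,10],[0.4,0,0,0,0,7.85,10],[0.4,0,0,0,0,7.85,10],[0,0,0,0,0,0,10]]' && python3 -m pendant '[[0,0,0,0,0,0,10],[0,0,0,0,0,0,10],[0,0,0,0,0,0,10]]'
python3 - <<'E'
from h import *
s=r.sense();p=s["eef_pos"];a=ang(s["ee_rot"]);print(p,a,s["width"],s["ft_force"],s["torque"])
ims=[save("wrist","w5.png")]
im=ims[0]
q=proj("wrist",m2w([[0,0,.155],[.0305,0,.108],[.055,.055,.1005],[.055,-.055,.1005],[-.055,.055,.1005],[-.055,-.055,.1005]]));print(q.round(1))
g=im.astype(int);o=(g[...,0]>130)&(g[...,1]>90)&(g[...,2]<95); n,l,st,ce=cv2.connectedComponentsWithStats(o.astype(np.uint8))
print([(c.round(1).tolist(),int(t[4]),atz("wrist",c,.1545).round(4).tolist()) for c,t in zip(ce,st) if 30<t[4]<400])
E
```

```text
t: 11.3
eef_pos: [0.6183, 0.011, 0.1797]
ee_rot: [[-0.116, 0.993, 0.002], [0.993, 0.116, 0.0], [-0.0, 0.002, -1.0]]
ft_force: [2.1, 0.9, 4.5]
width: 0.0159
finger_force: 28.6
t: 11.6
eef_pos: [0.6184, 0.011, 0.1797]
ee_rot: [[-0.122, 0.993, 0.002], [0.993, 0.122, 0.001], [0.0, 0.002, -1.0]]
ft_force: [2.7, 1.5, 5.5]
width: 0.0157
finger_force: 28.9
[0.61835406 0.01103192 0.17969793] 97.01308421269239 0.0157431871921815 [2.7072609  1.48547498 5.52388348] [ 0.23448043 -0.23160799  0.02841441]
[[261.2 281. ]
 [312.7 234.2]
 [361.  136.2]
 [343.3 306.7]
 [159.3 135.5]
 [174.3 306.4]]
[([438.4, 2.2], 60, [0.692, 0.1406, 0.1545]), ([160.0, 135.6], 191, [0.5602, 0.06, 0.1545]), ([362.0, 136.9], 190, [0.6697, 0.0727, 0.1545]), ([0.1, 279.1], 35, [0.463, -0.0422, 0.1545])]
```

```bash
python3 -m pendant '[[0,0,0,0,0,0.35,10],[0,0,0,0,0,0,10],[0,0,0,0,0,0,36],[0,0,0,0,0,0,36],[0,0,0,0,0,0,36],[0,0,-28,0,0,0,36],[0,0,-37,0,0,0,36],[0,0,0,0,0,0,36]]'
python3 - <<'E'
from h import *
s=r.sense();p=s["eef_pos"];a=ang(s["ee_rot"]);print(p,a,s["width"],s["ft_force"],s["joints"][6])
plan(p,a,line(p,a,[.6212,.0117,.245],6.7,11))
E
```

```text
t: 12.45
eef_pos: [0.6195, 0.0103, 0.2484]
ee_rot: [[-0.112, 0.994, 0.006], [0.994, 0.112, 0.001], [0.0, 0.007, -1.0]]
ft_force: [1.2, -0.8, -0.6]
width: 0.036
finger_force: 0.0
[0.61947373 0.01034221 0.248358  ] 96.43331303272286 0.03600057623966641 [ 1.19188255 -0.76906156 -0.56457347] 8.752327895554858
[0.1, 0.2, 0.3, 0, 0, np.float64(8.16)]
[0.1, 0.2, 0.3, 0, 0, np.float64(8.16)]
[0.1, 0.1, 0.3, 0, 0, np.float64(8.16)]
[0.2, 0.1, 0.3, 0, 0, np.float64(8.16)]
[0.2, 0.1, 0.3, 0, 0, np.float64(8.16)]
[0.2, 0.1, 0.3, 0, 0, np.float64(8.16)]
[0.2, 0.0, 0.3, 0, 0, np.float64(8.16)]
[0.2, 0.0, 0.3, 0, 0, np.float64(8.16)]
[0.2, -0.0, 0.3, 0, 0, np.float64(8.16)]
[0.2, -0.1, 0.3, 0, 0, np.float64(8.16)]
[0.2, -0.1, 0.3, 0, 0, np.float64(8.16)]
```

Before leaving I'll look at the spindle from here, while the view is good, then swing towards the collar.

```bash
python3 -m pendant '[[0,0,0,0,0,0,36],[0,0,0,0,0,0,36]]'>/dev/null
python3 - <<'E'
from h import *
s=r.sense();print(s["eef_pos"],ang(s["ee_rot"]))
im=save("wrist","w6.png"); 
# model: top D-shape for flat angle f, overlay
c=proj("wrist",m2w([0,0,.155]))[0]; 
def D(f):
    h=np.degrees(np.arccos(.5)); t=np.radians(np.linspace(f+h,f+360-h,60)); return proj("wrist",m2w(np.c_[.011*np.cos(t),.011*np.sin(t),0*t+.155]))
x0,y0=int(c[0])-80,int(c[1])-85
cr=cv2.resize(im[y0:y0+120,x0:x0+160],None,fx=5,fy=5,interpolation=cv2.INTER_CUBIC)[:,:,::-1].copy()
for f,col in [(0,(0,0,255))]:
    cv2.polylines(cr,[np.int32((D(f)-[x0,y0])*5+2)],True,col,1)
q=proj("wrist",m2w([[0,0,.108],[.0305,0,.108]])); cv2.line(cr,*[tuple(map(int,(k-[x0,y0])*5+2)) for k in q],(0,255,0),1)
cv2.imwrite("pics/w6c.png",cr)
E
```

```text
[0.61697121 0.01088749 0.24260495] 96.43802752141944
```

View pics/w6c.png

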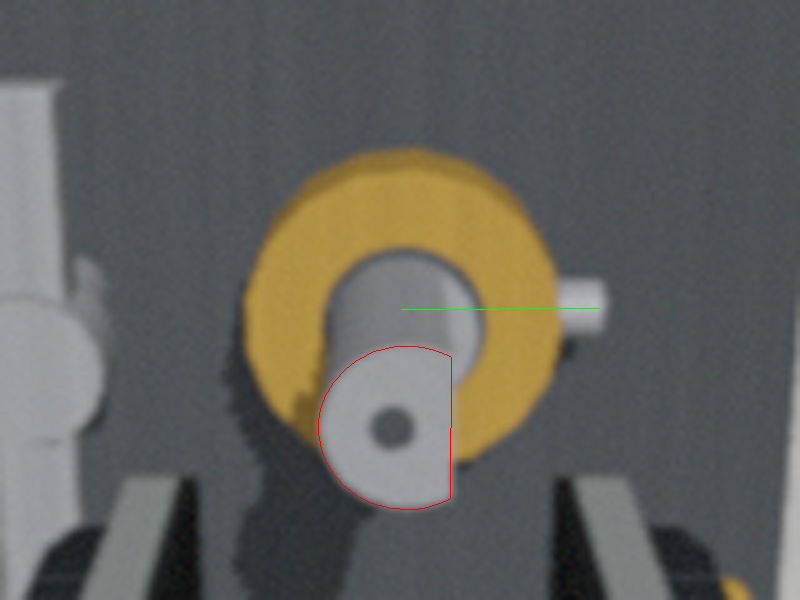

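The overlay matches: the red D-outline of the flat at angle 0 and the green line to the set screw both fit the picture. The lever stands fully across at left. Now I'll turn to the collar grasp.

```bash
python3 -m pendant '[[0,0,0,0,0,8.2,66],[0,0,0,0,0,8.2,66],[0,0,0,0,0,8.2,66],[0,0,0,0,0,8.2,66],[0,0,0,0,0,8.2,66],[0,0,0,0,0,8.2,66],[0,0,0,0,0,8.2,66],[0,0,0,0,0,8.2,66]]' >/dev/null&& python3 -m pendant '[[0,0,0,0,0,8.2,66],[0,0,0,0,0,8.2,66],[0,0,0,0,0,7.7,66],[0,0,0,0,0,0,66],[0,0,0,0,0,0,66],[0,0,0,0,0,0,66]]'
python3 - <<'E'
from h import *
s=r.sense();p=s["eef_pos"];a=ang(s["ee_rot"]);print(p,a,s["joints"])
d=Rt(a).T@(m2w([0,0,.1005])-p)*1e3; print("to go",d, a-6.7)
E
```

```text
t: 14.1
eef_pos: [0.6173, 0.0109, 0.2432]
ee_rot: [[0.993, 0.12, -0.001], [0.12, -0.993, -0.0], [-0.001, 0.0, -1.0]]
ft_force: [-0.5, -0.7, -0.2]
width: 0.066
finger_force: 0.0
[0.61729421 0.01088386 0.24322059] 6.898357322488662 [-42.50263494  18.98479052  47.69446475  89.60708253 -14.235751
  77.76876022 -76.42255673]
to go [ 3.80100532 -0.56368817 88.72059177] 0.1983573224886621
```

```bash
python3 -m pendant '[[4,-0.5,0,0,0,0.2,66],[0,0,25,0,0,0,66],[0,0,30,0,0,0,66],[0,0,20,0,0,0,66],[0,0,6,0,0,0,66],[0,0,3,0,0,0,66],[0,0,2,0,0,0,66],[0,0,0,0,0,0,66]]'; python3 -m pendant '[[0,0,0,0,0,0,66],[0,0,0,0,0,0,66]]'
```

```text
t: 14.9
eef_pos: [0.6219, 0.0118, 0.1584]
ee_rot: [[0.994, 0.114, 0.001], [0.114, -0.994, 0.0], [0.001, -0.0, -1.0]]
ft_force: [0.2, 0.2, 0.1]
width: 0.0661
finger_force: 0.0
t: 15.1
eef_pos: [0.6217, 0.0119, 0.1583]
ee_rot: [[0.994, 0.114, 0.001], [0.114, -0.994, 0.0], [0.001, -0.0, -1.0]]
ft_force: [-0.1, -0.4, 0.5]
width: 0.0661
finger_force: 0.0
```

```bash
python3 -m pendant '[[0,0,2.5,0,0,0,66],[0,0,0,0,0,0,66],[0,0,0,0,0,0,44],[0,0,0,0,0,0,44],[0,0,0,0,0,0,44],[0,0,0,0,0,0,44],[0,0,0,0,0,0,44]]' 50
```

```text
t: 15.8
eef_pos: [0.6215, 0.0113, 0.1556]
ee_rot: [[0.994, 0.113, 0.0], [0.113, -0.994, -0.0], [0.0, 0.0, -1.0]]
ft_force: [-1.6, -2.3, 6.4]
width: 0.0456
finger_force: 51.0
```

```bash
python3 -m pendant '[[0,0,-2,0,0,0,44],[0,0,-4,0,0,0,44],[0,0,-4,0,0,0,44],[0,0,0,0,0,0,44],[0,0,0,0,0,0,44],[0,0,0,0,0,0,44]]' 60
python3 - <<'E'
from h import *
s=r.sense(); print(s["eef_pos"],s["joints"][6])
im=save("wrist","w7.png")
for n in ["collar_center","set_screw"]:
    for q in finder.place_of(n,"wrist")[:1]: print(n,np.round(q["point"],1),round(q["p"],2))
for dz in (0,.01): print(proj("wrist",m2w([[0,0,.108+dz],[.0305,0,.108+dz]])).round(1).tolist())
c=proj("wrist",m2w([.01,0,.13]))[0].astype(int); print(c)
x0,y0=c[0]-100,max(c[1]-75,0)
cv2.imwrite("pics/w7c.png",cv2.resize(im[y0:y0+150,x0:x0+200],None,fx=4,fy=4,interpolation=cv2.INTER_CUBIC)[:,:,::-1]); print(x0,y0)
E
```

```text
t: 16.4
eef_pos: [0.6214, 0.0113, 0.165]
ee_rot: [[0.994, 0.113, 0.0], [0.113, -0.994, -0.001], [0.0, 0.001, -1.0]]
ft_force: [1.1, -4.1, -2.9]
width: 0.0457
finger_force: 61.7
[0.62141408 0.01133185 0.16503045] -74.56021163431019
collar_center [256.6 256.5] 0.59
set_screw [256.8 199.3] 0.64
[[255.3, 247.6], [255.0, 192.5]]
[[255.3, 257.0], [254.9, 198.8]]
[255 250]
155 175
```

View pics/w7c.png

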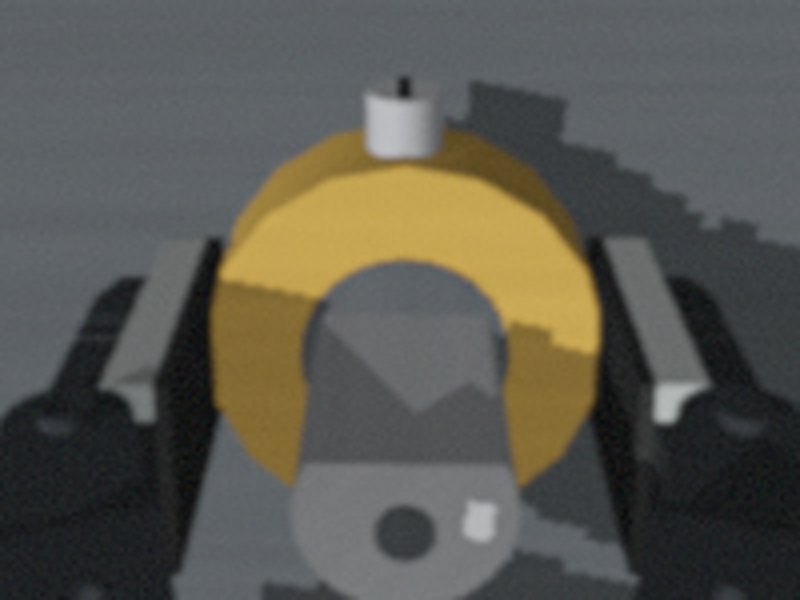

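The collar is held between both pads and lifted. The set screw stub at crop (403,120) lies straight ahead of the flat, and the finder agrees with a 9.5 mm lift. Lifting the remaining 20 mm.

```bash
python3 -m pendant '[[0,0,-4,0,0,0,44],[0,0,-5,0,0,0,44],[0,0,-5,0,0,0,44],[0,0,-4,0,0,0,44],[0,0,-2,0,0,0,44],[0,0,0,0,0,0,44],[0,0,0,0,0,0,44],[0,0,0,0,0,0,44]]'
python3 - <<'E'
from h import *
s=r.sense(); print(s["eef_pos"],s["ft_force"])
im=save("wrist","w8.png")
for n in ["collar_center","set_screw","spindle_flat"]:
    for q in finder.place_of(n,"wrist")[:1]: print(n,np.round(q["point"],1),round(q["p"],2))
for h in (.0255,.0295,.0335): print(h,proj("wrist",m2w([[0,0,.108+h],[.0305,0,.108+h],[.024,0,.116+h],[.0055,0,.155]])).round(1).tolist())
c=proj("wrist",m2w([.01,0,.145]))[0].astype(int); x0,y0=c[0]-100,max(c[1]-75,0); print(x0,y0)
cr=cv2.resize(im[y0:y0+150,x0:x0+200],None,fx=4,fy=4,interpolation=cv2.INTER_CUBIC)[:,:,::-1].copy()
t=np.linspace(0,2*np.pi,90)
for z,rr,col in [(.1455,.024,(0,0,255)),(.1295,.024,(255,0,0))]:
    cv2.polylines(cr,[np.int32((proj("wrist",m2w(np.c_[rr*np.cos(t),rr*np.sin(t),0*t+z]))-[x0,y0])*4+2)],True,col,1)
q=proj("wrist",m2w([[.0055,-.0095,.155],[.0055,.0095,.155]])); cv2.line(cr,*[tuple(map(int,(k-[x0,y0])*4+2)) for k in q],(0,255,0),1)
cv2.imwrite("pics/w8c.png",cr)
E
```

```text
t: 17.35
eef_pos: [0.6214, 0.0114, 0.185]
ee_rot: [[0.994, 0.113, 0.0], [0.113, -0.994, -0.001], [-0.0, 0.001, -1.0]]
ft_force: [2.1, -5.8, -2.3]
width: 0.0457
finger_force: 61.8
[0.62139583 0.011382   0.1850324 ] [ 2.11337614 -5.84585463 -2.32323267]
collar_center [257.9 254.3] 0.74
set_screw [256.2 201.6] 0.71
spindle_flat [258.5 245.1] 0.59
0.0255 [[255.3, 252.6], [255.0, 195.8], [255.0, 214.5], [255.2, 265.1]]
0.0295 [[255.3, 256.5], [255.0, 198.4], [255.0, 217.7], [255.2, 265.1]]
0.0335 [[255.3, 260.6], [254.9, 201.2], [255.0, 221.1], [255.2, 265.1]]
155 170
```

View pics/w8c.png

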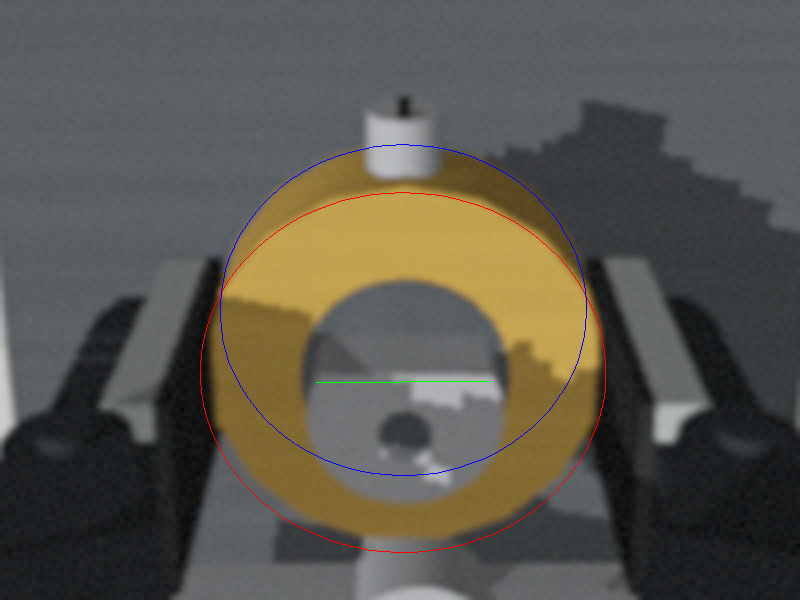

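The collar is held clear of the plate, the stub at (403,105) is square to the flat, and nothing has slipped relative to the gripper since the last picture. The outline looks slightly smaller than modelled, so I'll check the height against the earlier resting picture.

Run:
```python
from h import *
s=r.sense();K,Rc,t=cam("wrist");Rtool=s["ee_rot"];c=-Rc.T@t
ct=Rtool.T@(c-s["eef_pos"]);Rct=Rc@Rtool   # cam in tool
poses={"w6.png":([.61697,.01089,.2426],96.44),"w7.png":([.6214,.0113,.1650],6.5),"w8.png":([.6214,.0114,.1850],6.5)}
def pj(X,p,a):
    R=Rt(a); q=(Rct@(R.T@(X-np.array(p)).T-ct[:,None])).T@K.T; return q[:,:2]/q[:,2:]
th=np.linspace(0,2*np.pi,181)
def box(rr,h,p,a):
    P=np.vstack([pj(m2w(np.c_[rr*np.cos(th),rr*np.sin(th),0*th+z+h]),p,a) for z in (.1,.116)]); return P.min(0),P.max(0)
for f,(p,a) in poses.items():
    im=cv2.cvtColor(cv2.imread("pics/"+f),cv2.COLOR_BGR2HSV); m=((im[...,0]>14)&(im[...,0]<30)&(im[...,1]>120)).astype(np.uint8)
    n,l,st,ce=cv2.connectedComponentsWithStats(m); i=max(range(1,n),key=lambda i:st[i][4] if 150<ce[i][0]<360 and 140<ce[i][1]<330 else 0); x,y,w,hh,_=st[i]
    print(f,"meas x",x,x+w,"w",w,"y",y,y+hh)
    for rr in (.023,.024):
        for h in ({"w6.png":[0],"w7.png":[.0065,.0095,.0125],"w8.png":[.0265,.0295,.0325]}[f]):
            lo,hi=box(rr,h,p,a); print("  ",rr,h,"w",(hi-lo)[0].round(1),"x",lo[0].round(1),hi[0].round(1),"y",lo[1].round(1),hi[1].round(1))
```

```text
w6.png meas x 230 293 w 63 y 168 230
   0.023 0 w 61.5 x 230.9 292.5 y 168.2 231.2
   0.024 0 w 64.2 x 229.6 293.8 y 166.9 232.4
w7.png meas x 207 306 w 99 y 208 296
   0.023 0.0065 w 95.3 x 207.5 302.8 y 205.6 302.1
   0.023 0.0095 w 97.2 x 206.6 303.7 y 207.6 306.0
   0.023 0.0125 w 99.2 x 205.6 304.7 y 209.7 310.0
   0.024 0.0065 w 99.4 x 205.4 304.9 y 203.8 303.8
   0.024 0.0095 w 101.4 x 204.4 305.8 y 205.8 307.7
   0.024 0.0125 w 103.5 x 203.4 306.9 y 207.8 311.7
w8.png meas x 207 306 w 99 y 208 304
   0.023 0.0265 w 95.3 x 207.7 303.0 y 205.7 302.1
   0.023 0.0295 w 97.2 x 206.8 303.9 y 207.7 306.0
   0.023 0.0325 w 99.1 x 205.8 304.9 y 209.8 310.0
   0.024 0.0265 w 99.4 x 205.7 305.1 y 203.8 303.8
   0.024 0.0295 w 101.4 x 204.7 306.1 y 205.8 307.7
   0.024 0.0325 w 103.5 x 203.6 307.1 y 207.8 311.7
```

The resting picture calibrates the outline, and the present one then fits 29.5 mm (99 px measured, 99.3 expected). The arm also rose 29.4 mm by its own reading. One last hold to confirm it's steady, then hand in.

```bash
python3 -m pendant '[[0,0,0,0,0,0,44],[0,0,0,0,0,0,44],[0,0,0,0,0,0,44],[0,0,0,0,0,0,44]]' && python3 -c "
from workcell import r,ticket
import numpy as np
s=r.sense();print(s['eef_pos'],np.abs(s['joint_velocities']).max());print(ticket.hand_in())"
```

```text
t: 17.95
eef_pos: [0.6214, 0.0114, 0.185]
ee_rot: [[0.994, 0.113, 0.0], [0.113, -0.994, -0.001], [-0.0, 0.001, -1.0]]
ft_force: [1.0, -6.0, -2.7]
width: 0.0454
finger_force: 61.8
[0.62140513 0.01137423 0.18501795] 0.07408034170764172
the job is handed in; nothing more can be done
None
```

The job is handed in at about 18 s: the lever is open against its stop, the flat squarely faces the set screw, and the gripper is holding the collar steady about 29.5 mm up, with the screw half-way up the flat; the cups and other things were not touched.

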